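# Flip the round hall marker

### The job

On the hall table stand two flip markers; turn the paddle of the one with the round paddle right over its pivot, half a turn, until it lies level on its other rest and shows the face with the ring. Use only the outside of the fingers and do not force it: press the short tail down to raise the paddle, then push the paddle over and press it down onto the rest. Do not grip or lift the marker, keep its stand standing in its place, and leave the square marker and the small things lying about as they are.

Things in the scene. Friction and masses are not known exactly. Their poses are not given: they have to be found in the camera images.
- round_stand: Round marker's loose stand, about 0.75 kg: marble base 170 (x) x 100 (y) x 18 mm. Origin: centre of underside, z up. Pivot along y, 70 mm above the origin, between cheeks at y = +-38 mm (12 mm along x, 5 along y, tops at 78 mm). Rest posts, 10 mm across, at x = +-55, y = 0, tops at 67 mm. 
- round_paddle (a joint): Hinge of the round paddle, rad. 0: level to the stand's -x on one rest, tail level to +x; pi/2: straight up, tail down; pi: level to +x on the other rest. Stops at 0 and pi. Stiff hinge (friction 0.04 N m, no spring): stays at any angle. Pressing the tail down raises the paddle. At the start it lies between 0 and 0.25.
- round_face (a point): Centre of the round paddle's disc: wood, 56 mm across, 6 mm thick, 44 mm from the pivot (far rim at 72 mm), on a 24 mm wide neck. This point is mid-thickness, in the plate's plane through the pivot, and moves with it. z points out of the plain face (up at joint 0); the opposite face has an inlaid ring 38 mm across.
- round_tail (a point): Middle of the round paddle's short tail, mid-thickness, 20 mm from the pivot on the side opposite the disc: a plate 56 mm wide along the pivot, 6 mm thick, reaching 34 mm from the pivot. Rigid with the disc; axes as round_face.
- square_face (a point): Centre of the square marker's paddle: 56 x 56 x 6 mm, 44 mm from its pivot (far edge at 72 mm), with a tail like the round one's. Leave alone.
- square_stand: Square marker's loose stand, about 0.75 kg: marble base 170 (x) x 100 (y) x 18 mm. Origin: centre of underside, z up. Pivot along y, 70 mm above the origin, between cheeks at y = +-38 mm (12 mm along x, 5 along y, tops at 78 mm). Rest posts, 10 mm across, at x = +-55, y = 0, tops at 67 mm. To be left alone.
- square_paddle (a joint): Hinge of the square paddle, rad. 0: level to the stand's -x on one rest, tail level to +x; pi/2: straight up, tail down; pi: level to +x on the other rest. Stops at 0 and pi. Stiff hinge (friction 0.04 N m, no spring): stays at any angle. Pressing the tail down raises the paddle. Starts near 0 and is to be left alone.
- tray: Rattan-edged tray, fixed, 160 (x) x 340 (y) x 25 mm high, origin at the centre of its underside, holding small things; behind the markers.
- trinket_box: Glass trinket box, shut, 48 x 63 x 34 mm, in the tray; origin at the centre of its underside. Leave alone.
- carabiner: Aluminium carabiner lying in the tray, 70 x 42 x 10 mm; origin at its centre, on its underside. Leave alone.
- magnet: Round ceramic magnet, 32 mm across, 8 mm thick, in the tray; origin under its centre. Leave alone.
- torch: Small red torch lying on the table between the markers, 86 (its x) x 24 x 14 mm; origin at the centre of its underside. Leave alone.
- bottle_cap: Steel bottle cap on the table between the markers, 32 mm across, 6 mm high; origin under its centre. Leave alone.
There are look-alikes about, which are no part of the job. What is shaped like the round_stand but turquoise is not meant.

How it is judged (in metres and radians):
At the end, for the whole second after the job is handed in: Round paddle at rest on its other side (above 2.98 rad, within 9 degrees of level); its stand upright, still, within 30 mm of its start; square paddle below 0.25 rad; square stand and small things within 20 mm of their starts (value of joint round_paddle above 2.98 rad and velocity of joint round_paddle between -0.1 and 0.1 rad/s and distance of round_stand from where it was at the start of the episode below 0.03 m and angle between round_stand's own z axis and vertical below 0.03 rad and linear speed of round_stand below 0.01 m/s and value of joint square_paddle below 0.25 rad and distance of each of square_stand, trinket_box, carabiner, magnet, torch, bottle_cap from where it was at the start of the episode below 0.02 m); the robot touches nothing.
It fails at once if The round marker is lifted or tipped (height (world z) of round_stand above 0.012 m or angle between round_stand's own z axis and vertical above 0.2 rad).
It fails at once if The round marker is gripped or forced (more than 40 N) (contact force between the fingers and round_stand above 40 N).
It fails at once if The square marker is disturbed (value of joint square_paddle above 0.35 rad or distance of square_stand from where it was at the start of the episode above 0.02 m).
It fails at once if A small thing is moved, lifted or carried off (distance of any of trinket_box, carabiner, magnet, torch, bottle_cap from where it was at the start of the episode above 0.02 m).
It also fails if it takes over 45 s, if anything falls off the work surface, if the arm or the gripper's body presses on something with over 40 N, if the wrist force passes 120 N, or if a joint passes its speed limit or range.

### The arm

A 6-joint arm with a two-finger parallel gripper is mounted at the origin on the work surface. World frame = base frame: x ahead of the robot, y to its left, z up, the work surface at z = 0. Lengths are in mm, angles in degrees, forces in N, time in s.
With the tool pointing down it reaches from about 300 to 850 mm from the base axis. Payload 4.2 kg.
Tool frame: the origin (TCP) lies midway between the tips of the shut fingers; the grasp point (between the pads) lies 19 mm behind it (env.grip_depth is the distance from the TCP to the grasp point, in mm); z points along the fingers, y is the line along which they close (so a half turn about z gives the same grasp; the last joint's range is limited). The gripper opens to 91 mm and grips with 3 to 60 N. Pads are 32 mm wide; open, the fingers measure 118 mm over their backs; the gripper's body (76 mm by 178 mm) begins 60 mm behind the grasp point.
Start: joints at [71.677, 18.312, 89.639, -0, 72.044, -1.146], TCP at [169.817, 549.371, 183.876] pointing down, gripper open.
Joint ranges: [-177.97, 177.97], [-48.28, 115.42], [12.27, 149.76], [-77.06, 257.06], [2.81, 150.46], [-146.56, 146.56]. Speed limits (degrees/s): [147.25, 147.25, 180, 180, 180, 180].

### API

Orientations are given as [roll, pitch, yaw] about the fixed x, y, z axes, in that order (R = Rz(yaw) Ry(pitch) Rx(roll)).
In Python, from workcell import env, eyes gives the robot as it stands.
- The arm moves only by the tool send_rows, never from a script. Its argument "motion" is a list of rows, each a list of 7 numbers: the shift along the world's x, y, z normalised to -1 to 1, where 1 is 0.5 m, then the turn, a rotation vector about the world's x, y, z normalised to -1 to 1, where 1 is 60 degrees, then the opening, from -1 (shut) to 1 (fully open). A call has 1 to 20 rows; each row is the pose to reach, as a shift and turn from the pose commanded when the call began; what a row does not reach only later rows make up. A row lasts 1/8 s, in which the tool goes at most 62.5 mm and 10.7 degrees, less where a joint would pass 70% of its speed; a pose out of reach is approached as far as the arm can. A call with a number of a shift or a turn outside -1 to 1 is refused whole. A call with a gripper value outside its range is refused whole. The fingers move at their own pace and stop on an object; "squeeze" is the grip in N (left out, the last holds). Time passes only in rows, so rows that repeat a pose let the fingers close. It gives the time, the measured TCP pose, the force, the opening and the grip force at its end, in the units of the state.
- env.state(): the state, without advancing time (a new reading comes with each control period).
- eyes.grab_frame(name): name is "scene" or "top"; returns a dict with "pixels" (384x512x3 uint8, red, green, blue), "depth" (384x512 float32, mm along the optical axis (not along the pixel's ray), 0 where there is no reading), "fx", "fy", "cx", "cy" (pixels), "distortion" ([k1, k2, p1, p2, k3] as OpenCV has them; the pictures are not rectified), "R" (3x3) and "t" (3): a world point X has camera coordinates R X + t. Camera axes: x right, y down, z forward; pixel columns grow to the right and rows downward; lengths in mm; the calibration is good to about 2 mm. A picture is of the moment at which its call begins.
- env.job_done(): hands the job in; it is judged then, once.
The state is a dict: "time_s": time; "qpos": joint angles; "qvel": joint speeds; "effort": joint torques, N m; "ee_pos": TCP position; "ee_rot": TCP orientation; "force": force on the tool from outside, world axes, zero at the start; "torque": the same for the moment, N m; "gripper_width": finger opening in mm; "gripper_force": force on a finger pad.
Only numpy, scipy, OpenCV 4.12 (cv2) and the standard library are available. Lean on these libraries where they do the work, as an engineer would, in place of code of your own. Each camera call takes 0.05 s, during which the arm holds its last target. There are 200 camera calls.

## Working session

There is one attempt and no reset: what is moved stays moved. The work goes in short steps, Python scripts to look and compute and a tool call to move; the robot and the scene stay as the last step left them, time stands still between calls to the robot, and variables do not carry over. Pictures are saved under pics/ and viewed, at most 10 in all, crops included, and the job is handed in when it is done.

Besides the shell and the picture viewer there is one more tool, called after "Request:" as name(argument=value, ...), one argument or row to a line, values as JSON. send_rows: Moves the arm, as the interface text tells. Its arguments: {"type":"object","properties":{"motion":{"type":"array"},"squeeze":{"type":"number"}},"required":["motion"]}

```bash
mkdir -p pics; cat > h.py <<'E'
from workcell import env, eyes
import numpy as np, cv2
def grab(n):
    f=eyes.grab_frame(n); f['R']=np.array(f['R']);f['t']=np.array(f['t']).reshape(3)
    f['K']=np.array([[f['fx'],0,f['cx']],[0,f['fy'],f['cy']],[0,0,1.]]);f['D']=np.array(f['distortion'],float)
    return f
def ray(f,u,v,z):
    p=cv2.undistortPoints(np.array([[[u,v]]],float),f['K'],f['D'])[0,0]
    d=f['R'].T@np.array([p[0],p[1],1]);c=-f['R'].T@f['t']
    return c+d*(z-c[2])/d[2]
def cloud(f):
    h,w=f['depth'].shape
    uv=np.stack(np.meshgrid(np.arange(w),np.arange(h)),-1).reshape(-1,1,2).astype(float)
    p=cv2.undistortPoints(uv,f['K'],f['D'])[:,0]
    z=f['depth'].reshape(-1,1).astype(float)
    X=(np.hstack([p*z,z])-f['t'])@f['R']
    X[z[:,0]==0]=np.nan
    return X.reshape(h,w,3)
def proj(f,X):
    return cv2.projectPoints(np.array(X,float).reshape(-1,1,3),cv2.Rodrigues(f['R'])[0],f['t'],f['K'],f['D'])[0][:,0]
E
python3 - <<'E'
from h import *
ims=[]
for n in('scene','top'):
    f=grab(n);print(n,-f['R'].T@f['t'],f['R'][2])
    np.savez('/tmp/'+n,**{k:f[k] for k in('pixels','depth')})
    cv2.imwrite(f'pics/{n}.png',cv2.resize(f['pixels'][:,:,::-1],(800,600)))
print(env.state())
E
```

```text
scene [1006.21528315 -524.24003522  639.20381593] [-0.49304321  0.65251869 -0.57543701]
top [ 430.20622594   79.11205247 1108.13752091] [ 0.10208509  0.01508564 -0.99466128]
{'time_s': 0.1, 'qpos': array([ 7.16770639e+01,  1.83497440e+01,  8.96979833e+01, -9.21336800e-04,
        7.20436001e+01, -1.14543582e+00]), 'qvel': array([ 0.04764454,  0.0088561 , -0.19282571,  0.06246013,  0.04533768,
       -0.02149676]), 'effort': array([ 1.17850781e-03, -4.13336885e+01, -2.32510543e+01,  7.29069882e-02,
        4.22117743e-02, -3.10969938e-05]), 'ee_pos': array([169.66435624, 548.89257469, 183.09639092]), 'ee_rot': array([-1.79908673e+02, -9.49830773e-04,  1.62822784e+02]), 'force': array([-0.00207102, -0.27381189, -0.3672174 ]), 'torque': array([ 0.05118932, -0.00993679,  0.00146661]), 'gripper_force': 0.0, 'gripper_width': 90.89888656244447}
```

View pics/scene.png

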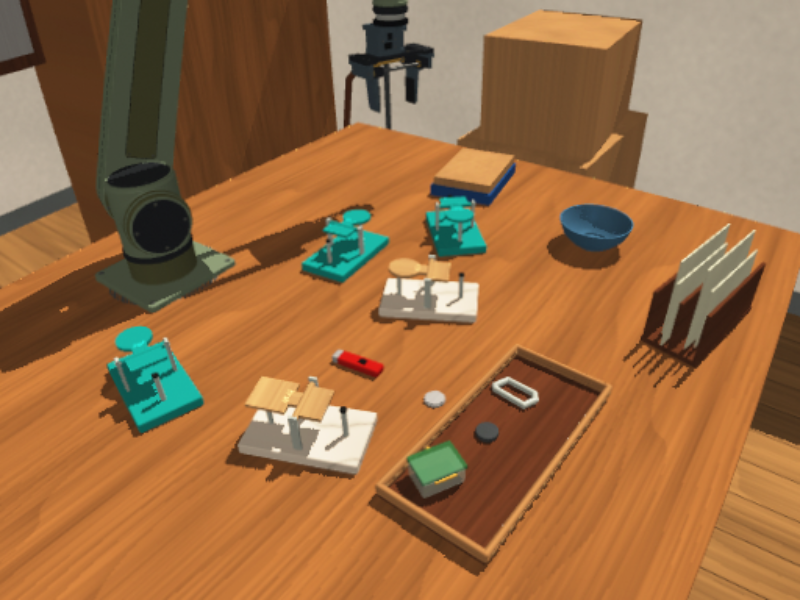

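View pics/top.png

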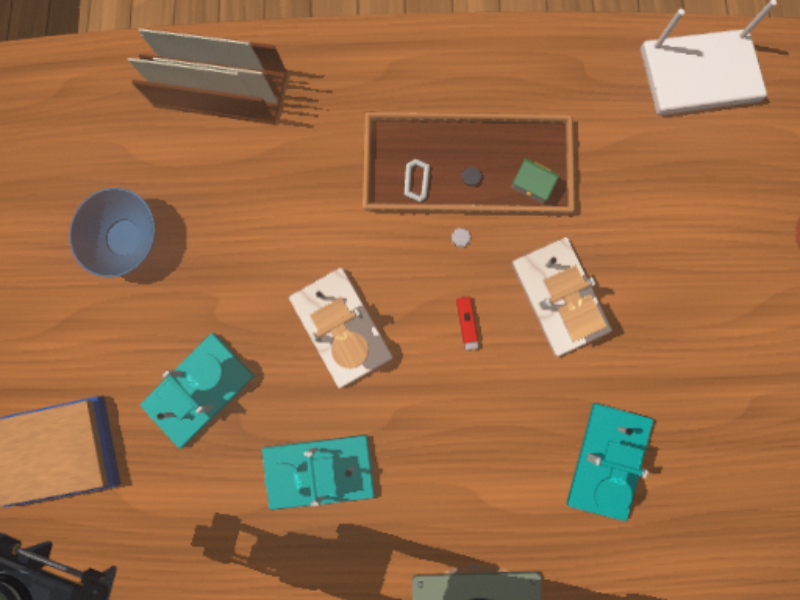

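The scene view (800x600) shows two white-marble markers, one round at (430,290) and one square at (305,425). The red torch is at (358,363), the cap at (433,399), and the tray is on the right.
Candidates in the top view:
- White stand with round wooden paddle at (340,328): **chosen**.
- White stand with square paddle at (562,297): not meant.
- Turquoise look-alikes at (198,390), (320,472) and (610,462): not meant.

Next I'll measure the chosen one and check it in a close crop.

```bash
python3 - <<'E'
from h import *
f=grab('top');C=cloud(f);im=f['pixels']
hsv=cv2.cvtColor(im,cv2.COLOR_RGB2HSV)
x0,y0,x1,y1=180,165,256,252
Z=C[...,2]
sub=np.zeros(Z.shape,bool);sub[y0:y1,x0:x1]=1
base=sub&(Z>10)&(Z<110)
m=base.astype(np.uint8);n,l,s,_=cv2.connectedComponentsWithStats(m);k=1+np.argmax(s[1:,4]);m=(l==k)
# base rectangle from points at ~18mm, upper-things included as they lie inside
P=C[m&(Z<26)][:,:2].astype(np.float32)
r=cv2.minAreaRect(P);print('rect',r,cv2.boxPoints(r))
w=sub&(hsv[...,1]>70)&(hsv[...,2]>90)&(Z>50)&(Z<110)
P=C[w];print('wood',len(P),P.mean(0))
c=np.array(r[0]);b=cv2.boxPoints(r)
e=[b[1]-b[0],b[2]-b[1]];a=max(e,key=np.linalg.norm);a=a/np.linalg.norm(a)
if a[0]<0:a=-a
print('stand x axis',a,np.degrees(np.arctan2(a[1],a[0])))
s=(P[:,:2]-c)@a;t=(P[:,:2]-c)@np.array([-a[1],a[0]])
for q in range(-90,50,10):
    g=(s>=q)&(s<q+10)
    if g.sum():print(q,g.sum(),np.median(P[g,2]).round(1),t[g].min().round(),t[g].max().round())
for n in [(c+a*k) for k in(-44,0,20)]:print(proj(f,[[n[0],n[1],70]]))
g=grab('scene')
A=cv2.resize(im[y0-5:y1+5,x0-5:x1+5],(400,450),interpolation=2)
uv=proj(g,[[*c,50]])[0].astype(int);B=cv2.resize(g['pixels'][uv[1]-45:uv[1]+45,uv[0]-40:uv[0]+40],(400,450),interpolation=2)
cv2.imwrite('pics/c.png',np.hstack([A,B])[:,:,::-1])
# other obstacles heights
for nm,u,v,z in[('sq',562,297,40),('torch',467,323,14),('cap',460,238,6),('t1',198,390,60),('t2',320,472,60)]:print(nm,ray(f,u*.64,v*.64,z).round())
E
```

```text
rect ((501.0301208496094, 210.55406188964844), (170.74659729003906, 100.8324966430664), 28.67537498474121) [[401.9356  213.8208 ]
 [450.3197  125.35516]
 [600.12463 207.28732]
 [551.74054 295.75296]]
wood 869 [487.64705611 202.15053514  74.37804318]
stand x axis [0.8773525  0.47984657] 28.675379
-80 2 75.5 -9.0 -4.0
-70 60 76.7 -23.0 18.0
-60 90 76.5 -27.0 24.0
-50 97 75.6 -28.0 27.0
-40 93 75.5 -28.0 25.0
-30 70 74.6 -22.0 22.0
-20 42 73.7 -12.0 12.0
-10 83 74.4 -33.0 31.0
0 102 73.9 -34.0 32.0
10 95 72.6 -28.0 27.0
20 98 72.0 -28.0 27.0
30 36 71.4 -28.0 27.0
[[223.32278846 224.03830811]]
[[214.32282721 207.99331431]]
[[210.26481131 200.74216041]]
sq [ 540. -144.   40.]
torch [504.   5.  14.]
cap [644.  12.   6.]
t1 [404. 427.  60.]
t2 [278. 237.  60.]
```

View pics/c.png

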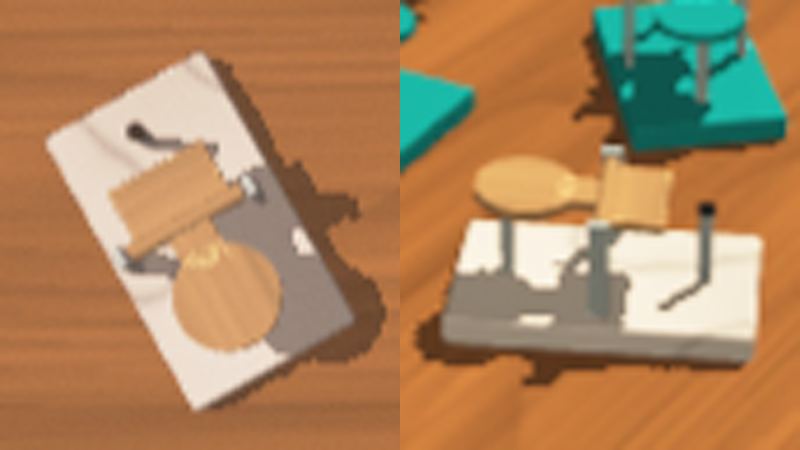

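The crop confirms the target: white base, round wooden disc toward the base and tail away from it. Its centre is (501,210.5), its axis is at 28.7°, and the paddle is at about 0.04 rad. I'll go above the tail with shut fingers and the gripper body across the stand.

Request:
send_rows(
  motion=[
    [0.712,-0.651,0.02,0,0,0.765,-1],
    [0.712,-0.651,0.02,0,0,0.765,-1],
    [0.712,-0.651,0.02,0,0,0.765,-1],
    [0.712,-0.651,0.02,0,0,0.765,-1],
    [0.712,-0.651,0.02,0,0,0.765,-1],
    [0.712,-0.651,0.02,0,0,0.765,-1],
    [0.712,-0.651,0.02,0,0,0.765,-1],
    [0.712,-0.651,0.02,0,0,0.765,-1],
    [0.712,-0.651,0.02,0,0,0.765,-1],
    [0.712,-0.651,0.02,0,0,0.765,-1],
    [0.712,-0.651,0.02,0,0,0.765,-1],
    [0.712,-0.651,0.02,0,0,0.765,-1],
  ],
  squeeze=5,
)

```text
time_s: 1.7
ee_pos: [524.9, 224.9, 194.0]
ee_rot: [180.0, -0.0, -151.2]
force: [0.7, -0.4, 0.1]
gripper_width: 0.4
gripper_force: 0.0
```

Request:
send_rows(
  motion=[
    [0,0,-0.1,0,0,0,-1],
    [0,0,-0.2,0,0,0,-1],
    [0,0,-0.2,0,0,0,-1],
    [0,0,-0.2,0,0,0,-1],
    [0,0,-0.2,0,0,0,-1],
  ],
)

```text
time_s: 2.33
ee_pos: [527.4, 224.8, 96.4]
ee_rot: [-180.0, 0.3, -151.3]
force: [0.2, -0.5, 0.8]
gripper_width: 0.7
gripper_force: 0.0
```

```bash
cat > look.py <<'E'
from h import *
import sys
s=env.state();print(s['ee_pos'].round(1),s['force'].round(1))
o=[]
for n in('top','scene'):
    g=grab(n);uv=proj(g,[[501,210.5,80]])[0].astype(int)
    o.append(cv2.resize(g['pixels'][uv[1]-55:uv[1]+55,uv[0]-48:uv[0]+48],(400,458),interpolation=2))
cv2.imwrite(f'pics/{sys.argv[1]}.png',np.hstack(o)[:,:,::-1])
E
python3 look.py l1
```

```text
[527.4 224.8  96.4] [ 0.2 -0.5  0.8]
```

View pics/l1.png

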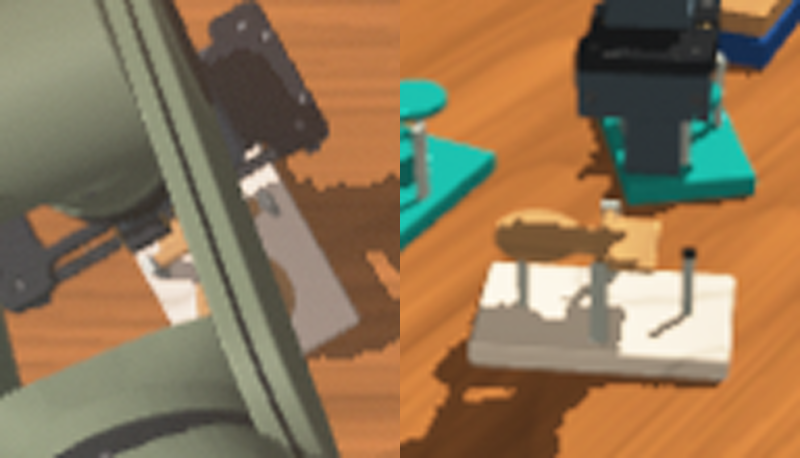

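The crop shows the shut fingers at about (655,150) in the scene half, with the tip near (655,172). The tail is at (630,235). I'll check that gap numerically.

```bash
python3 - <<'E'
from h import *
g=grab('scene');uv0=proj(g,[[501,210.5,80]])[0].astype(int)
s=env.state();p=s['ee_pos'];print(p.round(1))
def crop(X):
    u=proj(g,[X])[0]-uv0+[48,55];return (u*400/96).round()+[400,0]
print('tcp',crop(p),'tail',crop([501+.877*20,210.5+.48*20,70]),'disc',crop([501-.877*44,210.5-.48*44,70]))
C=cloud(g);
for cu,cv_ in[(655,165),(630,160),(680,160),(655,130),(630,235)]:
    u=uv0-[48,55]+np.array([cu-400,cv_])*96/400;u=u.round().astype(int);print(cu,cv_,C[u[1],u[0]].round(1))
E
```

```text
[526.6 224.2  95.4]
tcp [646. 211.] tail [631. 244.] disc [534. 239.]
655 165 [536.3 217.8 134.5]
630 160 [521.6 211.7 138.6]
680 160 [439.2 406.6  20.7]
655 130 [536.3 216.9 161.3]
630 235 [512.3 226.8  72.4]
```

```bash
python3 - <<'E'
from h import *
g=grab('scene');uv0=proj(g,[[501,210.5,80]])[0].astype(int)
C=cloud(g);p=env.state()['ee_pos'];print(p)
uvt=proj(g,[p])[0];print(uvt)
x=int(round(uvt[0]))
for y in range(int(uvt[1])-16,int(uvt[1])+6):print(y,[tuple(C[y,x+d].round(0)) for d in(-3,0,3)],g['pixels'][y,x])
E
```

```text
[526.4283622  224.09514718  95.04232145]
[284.92778331 165.84709624]
149 [(np.float64(523.0), np.float64(214.0), np.float64(150.0)), (np.float64(532.0), np.float64(215.0), np.float64(152.0)), (np.float64(537.0), np.float64(221.0), np.float64(151.0))] [45 53 56]
150 [(np.float64(525.0), np.float64(211.0), np.float64(149.0)), (np.float64(531.0), np.float64(217.0), np.float64(148.0)), (np.float64(539.0), np.float64(218.0), np.float64(150.0))] [45 53 56]
151 [(np.float64(523.0), np.float64(214.0), np.float64(144.0)), (np.float64(529.0), np.float64(220.0), np.float64(143.0)), (np.float64(537.0), np.float64(222.0), np.float64(145.0))] [45 52 56]
152 [(np.float64(525.0), np.float64(211.0), np.float64(143.0)), (np.float64(529.0), np.float64(220.0), np.float64(140.0)), (np.float64(538.0), np.float64(220.0), np.float64(143.0))] [46 53 57]
153 [(np.float64(523.0), np.float64(214.0), np.float64(138.0)), (np.float64(530.0), np.float64(217.0), np.float64(139.0)), (np.float64(538.0), np.float64(220.0), np.float64(140.0))] [45 53 56]
154 [(np.float64(524.0), np.float64(213.0), np.float64(136.0)), (n
[... 2468 characters left out ...]
.float64(447.0), np.float64(349.0), np.float64(0.0)), (np.float64(456.0), np.float64(352.0), np.float64(2.0))] [184 117  60]
168 [(np.float64(506.0), np.float64(241.0), np.float64(73.0)), (np.float64(513.0), np.float64(245.0), np.float64(73.0)), (np.float64(458.0), np.float64(348.0), np.float64(1.0))] [229 169  99]
169 [(np.float64(509.0), np.float64(237.0), np.float64(72.0)), (np.float64(516.0), np.float64(241.0), np.float64(73.0)), (np.float64(462.0), np.float64(342.0), np.float64(2.0))] [234 182 112]
170 [(np.float64(512.0), np.float64(231.0), np.float64(73.0)), (np.float64(517.0), np.float64(239.0), np.float64(71.0)), (np.float64(466.0), np.float64(336.0), np.float64(2.0))] [233 180 111]
```

The scene camera shows the fingertips at z of about 128, while the TCP reads 95, so the visible finger is about 33 mm shorter than stated. I'll go down in small steps and let force and pictures show where contact is.

Request:
send_rows(
  motion=[
    [0,0,-0.01,0,0,0,-1],
    [0,0,-0.02,0,0,0,-1],
    [0,0,-0.03,0,0,0,-1],
    [0,0,-0.036,0,0,0,-1],
    [0,0,-0.042,0,0,0,-1],
    [0,0,-0.046,0,0,0,-1],
    [0,0,-0.05,0,0,0,-1],
    [0,0,-0.05,0,0,0,-1],
  ],
)

```text
time_s: 3.52
ee_pos: [525.8, 223.9, 68.8]
ee_rot: [180.0, -0.0, -151.3]
force: [0.5, -0.7, 0.5]
gripper_width: 0.1
gripper_force: 0.0
```

```bash
python3 look.py l2
```

```text
[525.8 223.9  68.8] [ 0.5 -0.7  0.5]
```

View pics/l2.png

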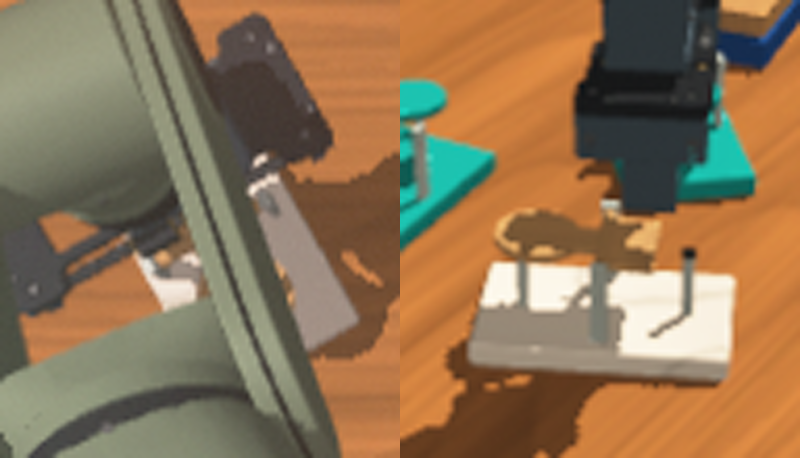

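The tip is at (650,212) in the scene half, still above the tail at (635,240). There is no contact force and the paddle has not moved. The real tip is therefore about 30 mm above the TCP reading, so I'll keep descending in small steps and measure the paddle from depth.

```bash
cat > ang.py <<'E'
from h import *
def ang(v=1):
    s=env.state();print('tcp',s['ee_pos'].round(1),'F',s['force'].round(1))
    c=np.array([501,210.5]);a=np.array([.877,.480]);b=np.array([-a[1],a[0]])
    g=grab('scene');P=cloud(g).reshape(-1,3);col=g['pixels'].reshape(-1,3).astype(int)
    S=(P[:,:2]-c)@a;T=(P[:,:2]-c)@b;Z=P[:,2]
    wood=(col[:,0]-col[:,2]>25)
    k=wood&(abs(T)<30)&(abs(S)<80)&(Z>58)&(Z<150)
    r=np.hypot(S,Z-70);d=k&(r>22)&(r<76);th=np.degrees(np.arctan2(Z[d]-70,-S[d]))
    print('disc pts',d.sum(),'angle med',np.median(th).round(1),np.percentile(th,[10,90]).round(1))
    f=(abs(T)<25)&(S>-75)&(S<60)&(Z>74)&(Z<200)&(col.max(1)<80)
    if f.sum():print('dark',f.sum(),'zmin',np.percentile(Z[f],2).round(1),'S',np.percentile(S[f],[3,97]).round(1),'T',np.percentile(T[f],[3,97]).round(1))
    m=(abs(S)<84)&(abs(T)<49)&(Z>14)&(Z<22)&(col.min(1)>60);print('base ctr n',m.sum())
    return g
if __name__=='__main__':ang()
E
python3 ang.py
```

```text
tcp [525.9 223.9  68.9] F [-0.2  0.9  0.9]
disc pts 277 angle med 8.8 [  2.9 174.1]
dark 162 zmin 101.2 S [13.6 46.4] T [-12.1   7.5]
base ctr n 1092
```

Request:
send_rows(
  motion=[
    [0,0,-0.01,0,0,0,-1],
    [0,0,-0.02,0,0,0,-1],
    [0,0,-0.03,0,0,0,-1],
    [0,0,-0.036,0,0,0,-1],
    [0,0,-0.036,0,0,0,-1],
  ],
)

```text
time_s: 4.3
ee_pos: [525.6, 223.8, 50.5]
ee_rot: [180.0, -0.0, -151.3]
force: [0.4, -0.2, -0.2]
gripper_width: 0.7
gripper_force: 0.0
```

```bash
python3 ang.py
```

```text
tcp [525.6 223.8  50.5] F [ 0.4 -0.2 -0.2]
disc pts 266 angle med 8.7 [  2.9 173. ]
dark 181 zmin 84.9 S [-4.8 58.3] T [-19.1  16.3]
base ctr n 1080
```

Depth puts the tip about 32 mm above the TCP reading, consistently, and the finger spans s=14..46. I'll apply that offset and press the tail.

Request:
send_rows(
  motion=[
    [0,0,-0.01,0,0,0,-1],
    [0,0,-0.016,0,0,0,-1],
    [0,0,-0.022,0,0,0,-1],
    [0,0,-0.028,0,0,0,-1],
    [0,0,-0.034,0,0,0,-1],
    [0,0,-0.04,0,0,0,-1],
    [0,0,-0.044,0,0,0,-1],
    [0,0,-0.044,0,0,0,-1],
  ],
)

```text
time_s: 5.35
ee_pos: [526.0, 223.9, 28.6]
ee_rot: [180.0, 0.0, -151.3]
force: [1.1, 0.9, 1.0]
gripper_width: 0.3
gripper_force: 0.9
```

```bash
python3 ang.py; python3 look.py l3
```

```text
tcp [526.  223.9  28.6] F [1.1 0.9 1. ]
disc pts 165 angle med 57.6 [-165.5   60.3]
dark 149 zmin 74.8 S [-6.2 58.6] T [-20.6  21.1]
base ctr n 1053
[526.  223.9  28.6] [1.1 1.2 1.1]
```

View pics/l3.png

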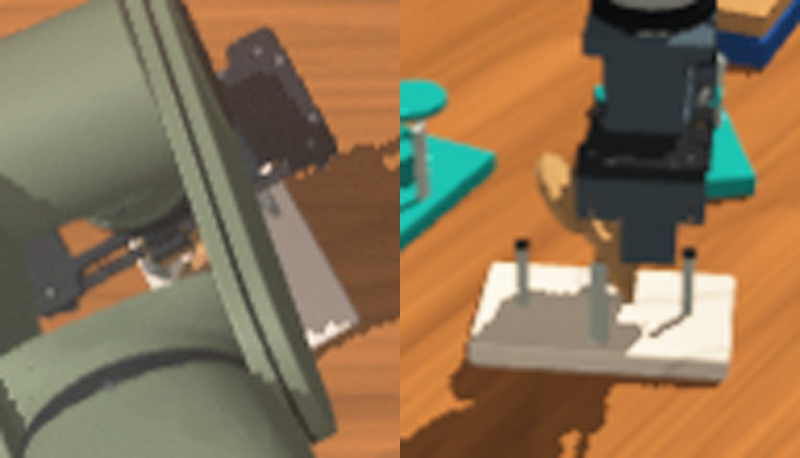

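The tail is pressed (tip at (650,262) in the scene half) and the paddle stands at about 57°, disc at (555,185). The stand has not moved. Next I'll go up, over to the disc side, and down behind the paddle.

Request:
send_rows(
  motion=[
    [0,0,0.03,0,0,0,-1],
    [0,0,0.12,0,0,0,-1],
    [0,0,0.24,0,0,0,-1],
    [0,0,0.24,0,0,0,-1],
    [0,0,0.24,0,0,0,-1],
    [-0.09,-0.05,0.24,0,0,0,-1],
    [-0.172,-0.094,0.24,0,0,0,-1],
    [-0.172,-0.094,0.24,0,0,0,-1],
    [-0.172,-0.094,0.24,0,0,0,-1],
    [-0.172,-0.094,0.17,0,0,0,-1],
    [-0.172,-0.094,0.094,0,0,0,-1],
    [-0.172,-0.094,0.094,0,0,0,-1],
    [-0.172,-0.094,0.094,0,0,0,-1],
  ],
)

```text
time_s: 7.12
ee_pos: [441.2, 177.5, 76.6]
ee_rot: [-180.0, 0.1, -151.3]
force: [0.6, 0.7, -0.0]
gripper_width: 0.8
gripper_force: 0.0
```

```bash
python3 ang.py; python3 look.py l4
```

```text
tcp [441.2 177.5  76.6] F [ 0.6  0.7 -0. ]
disc pts 196 angle med 58.0 [-1.2 61.3]
dark 129 zmin 111.7 S [-74.  -29.6] T [-13.2   4.5]
base ctr n 1055
[441.4 177.5  77.1] [0.3 0.3 0.6]
```

View pics/l4.png

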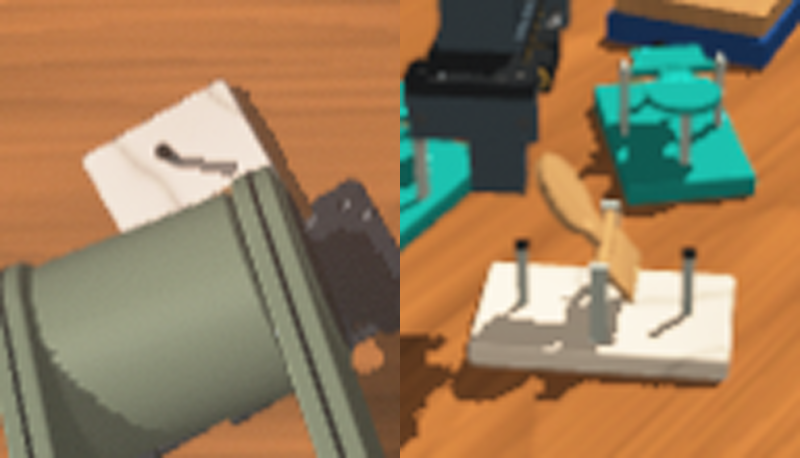

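The finger stands behind the raised paddle (finger tip at (500,190), disc at (570,190) in the scene half). The paddle is at 58° and there is clearance between them. I'll push it over the top along an arc.

Request:
send_rows(
  motion=[
    [0.026,0.014,0,0,0,0,-1],
    [0.053,0.029,0,0,0,0,-1],
    [0.07,0.038,0,0,0,0,-1],
    [0.088,0.048,0,0,0,0,-1],
    [0.105,0.058,0,0,0,0,-1],
    [0.123,0.067,0,0,0,0,-1],
    [0.13,0.071,-0.004,0,0,0,-1],
    [0.137,0.075,-0.008,0,0,0,-1],
    [0.144,0.079,-0.014,0,0,0,-1],
    [0.151,0.083,-0.022,0,0,0,-1],
    [0.151,0.083,-0.022,0,0,0,-1],
  ],
)

```text
time_s: 8.65
ee_pos: [515.6, 218.6, 64.5]
ee_rot: [180.0, 0.0, -151.3]
force: [0.6, -0.6, -0.4]
gripper_width: 0.8
gripper_force: 0.0
```

```bash
python3 ang.py
```

```text
tcp [515.6 218.6  64.5] F [ 0.6 -0.6 -0.4]
disc pts 212 angle med 143.3 [-23.  147.6]
dark 227 zmin 96.4 S [-15.9  54.7] T [-22.6  17.6]
base ctr n 1061
```

The paddle is over the top at 143°. I'll continue the arc and press gently down.

Request:
send_rows(
  motion=[
    [0.005,0.003,-0.008,0,0,0,-1],
    [0.01,0.005,-0.018,0,0,0,-1],
    [0.014,0.007,-0.026,0,0,0,-1],
    [0.017,0.009,-0.034,0,0,0,-1],
    [0.02,0.011,-0.04,0,0,0,-1],
    [0.021,0.011,-0.044,0,0,0,-1],
    [0.021,0.011,-0.046,0,0,0,-1],
    [0.021,0.011,-0.046,0,0,0,-1],
  ],
)

```text
time_s: 9.7
ee_pos: [525.9, 224.1, 43.1]
ee_rot: [180.0, 0.0, -151.3]
force: [-2.3, -0.4, 8.2]
gripper_width: 0.7
gripper_force: 3.7
```

```bash
python3 ang.py
```

```text
tcp [525.9 224.1  43.1] F [-2.3 -0.4  8.2]
disc pts 219 angle med 173.6 [-1.000e-01  1.768e+02]
dark 181 zmin 76.3 S [-4.5 58.2] T [-20.7  18.5]
base ctr n 1076
```

There is an 8 N reaction, so the paddle is on its stop. I'll retreat upward and away and check.

Request:
send_rows(
  motion=[
    [0,0,0.02,0,0,0,-1],
    [0,0,0.1,0,0,0,-1],
    [0,0,0.2,0,0,0,-1],
    [0,0,0.3,0,0,0,-1],
    [0,0,0.3,0,0,0,-1],
    [-0.1,0.15,0.3,0,0,0,-1],
    [-0.2,0.3,0.3,0,0,0,-1],
    [-0.3,0.45,0.3,0,0,0,-1],
    [-0.3,0.45,0.3,0,0,0,-1],
    [-0.3,0.45,0.3,0,0,0,-1],
    [-0.3,0.45,0.3,0,0,0,-1],
    [-0.3,0.45,0.3,0,0,0,-1],
  ],
)

```text
time_s: 11.25
ee_pos: [376.6, 447.5, 191.4]
ee_rot: [-179.9, -0.0, -151.3]
force: [1.1, -0.2, -0.1]
gripper_width: 0.7
gripper_force: 0.0
```

```bash
python3 - <<'E'
from ang import *
ang()
f=grab('top');C=cloud(f);Z=C[...,2]
sub=np.zeros(Z.shape,bool);sub[165:252,180:256]=1
r=cv2.minAreaRect(C[sub&(Z>10)&(Z<26)][:,:2].astype(np.float32));print(r)
c=np.array([501,210.5]);a=np.array([.877,.48]);S=(C[...,:2]-c)@a;T=(C[...,:2]-c)@np.array([-.48,.877])
k=(S>25)&(S<66)&(abs(T)<20)&(Z>50)&(Z<100);p=np.polyfit(S[k],Z[k],1);print('slope deg',np.degrees(np.arctan(p[0])),np.polyval(p,44),k.sum())
E
python3 look.py l5
```

```text
tcp [376.6 447.5 191.4] F [ 1.1 -0.2 -0.1]
disc pts 272 angle med 173.0 [  5.4 176.7]
base ctr n 1082
((501.2020263671875, 210.53990173339844), (171.02330017089844, 100.75792694091797), 28.721784591674805)
slope deg -0.4622897817486815 73.68430644568592 279
[376.9 447.4 191.8] [ 0.4  0.1 -0.5]
```

View pics/l5.png

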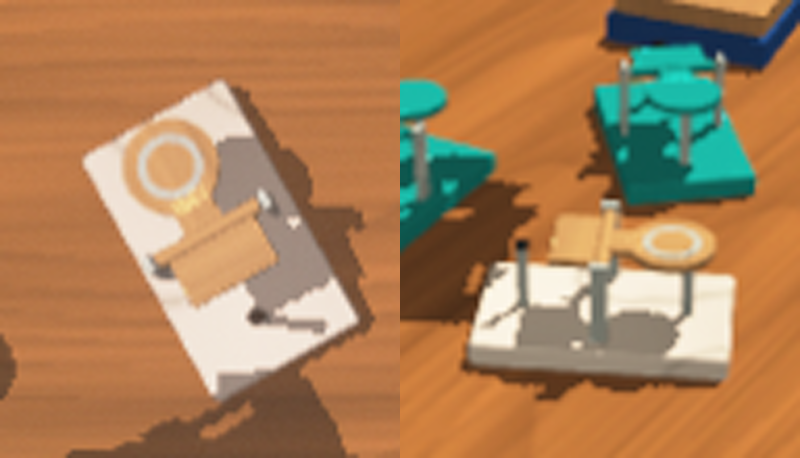

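The paddle lies level on its other rest with the ring face up, ring at (170,165) in the top half and (670,242) in the scene half. The slope is about 0.5° and the stand has not moved. Handing in.

```bash
python3 -c "
from workcell import env
print(env.job_done())"
```

```text
the job is handed in; nothing more can be done
None
```

The job is handed in, with no verdict returned: the round marker's paddle lies ring-side up and level to about 0.5° on its other rest, its stand measured within 1 mm of its start, and the arm worked only on that marker (the other items were not re-measured).

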